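# Shut off the eyelet press's air at the covered valve box

### The arm

A 6-joint arm with a two-finger parallel gripper is mounted at the origin on the work surface. World frame = base frame: x ahead of the robot, y to its left, z up, the work surface at z = 0. Lengths are in m, angles in rad, forces in N, time in s.
With the tool pointing down it reaches from about 0.35 to 0.875 m from the base axis. Payload 15.5 kg.
Tool frame: the origin (TCP) lies on the centre line of the jaws, within the pads' length; the fingertips stand r.tip_extent ahead of it and the grasp point (between the pads) lies 11 mm behind it (r.tip_extent is the distance from the TCP to the fingertips, in m); y points along the fingers, z is the direction in which the jaws open and shut, and the axes are right-handed (so a half turn about y gives the same grasp; the last joint's range is limited). The gripper opens to 85 mm and grips with 20 to 120 N. Pads are 22 mm wide; open, the fingers measure 114 mm over their backs; the gripper's body (76 mm by 85 mm) begins 54 mm behind the grasp point. The pads swing forward as they close: fully open they stand 13 mm farther back than shut.
Start: joints at [-1.204, 0.494, 1.345, -0, 1.302, -0.096], TCP at [0.279, -0.559, 0.239] pointing down, gripper open.
Joint ranges: [-2.91, 2.91], [-0.82, 2.16], [0.22, 2.67], [-1.22, 4.37], [0.12, 2.79], [-3.08, 3.08]. Speed limits (rad/s): [1.89, 1.89, 2.57, 3.01, 3.01, 3.01].

### API

Orientations are given as a rotation vector (axis times angle).
In Python, from station import readout, vision, r gives the robot as it stands.
- The arm moves only by the tool move_arm, never from a script. Its argument "motion" is one flat list of numbers, 7 for each row, row after row: the finger opening in mm, from 0 to 85.4, then the shift along the tool's x, y, z scaled (see below), then the turn, a rotation vector about the tool's x, y, z scaled (see below). A call has 1 to 5 rows; each row shifts and turns the pose as measured when the row begins, along the tool's axes as they then stand; what a row does not reach is not made up. The controller multiplies each number of a shift by 0.02 m and each number of a turn by 10 degrees. A row lasts 1/8 s, in which the tool goes at most 62.5 mm and 10.7 degrees, less where a joint would pass 70% of its speed; a pose out of reach is approached as far as the arm can. A call with a number of a shift or a turn outside -1 to 1 is refused whole. A call with a gripper value outside its range is refused whole. The fingers move at their own pace and stop on an object; "force" is the grip in N (left out, the last holds). Time passes only in rows, so rows that do not move let the fingers close. It gives the time, the measured TCP pose, the force and the opening at its end, in the units of the state.
- readout.get_obs(): the state, without advancing time (a new reading comes with each control period).
- vision.snapshot(name): name is "scene" or "top"; returns a dict with "image" (420x560x3 uint8, blue, green, red), "vertical_fov" (degrees; the focal length in pixels is half the picture's height over the tangent of half this angle, whatever the lens; pixels are square), "cx", "cy" (the principal point, pixels), "world_from_camera" (4x4, takes a point from camera to world coordinates). Camera axes: x right, y down, z forward; pixel columns grow to the right and rows downward; lengths in m; the calibration is good to about 2 mm. A picture is of the moment at which its call begins. There is no depth.
- r.finish_job(): hands the job in, once; it reports no verdict.
Trained networks look in a picture, given as the dict that the camera call returned (one of the last four; its "shot" number tells which), for a name from the list of things; names that differ only in an ending like _2 or _b are one class to them, and where a whole thing is asked for, a point or a joint stands for the part that bears it (a point fixed in the world has none). Each returns a list of dicts, best first, with "confidence" (0 to 1); they miss things now and then, are a little off and sometimes report something else, mostly with a low value. They report only what shows in the picture. A call takes as long as a camera call.
- vision.recognise(name, picture): "bbox" ([centre column, centre row, width, height] in pixels, round what is visible of it).
- vision.landmark_of(name, picture): "pixel" ([row, column] in pixels: a listed point, or the origin of a listed thing).
The state is a dict: "t": time; "joint_pos": joint angles; "qvel": joint speeds; "joint_torque": joint torques, N m; "ee_pos": TCP position; "tool_rot": TCP orientation; "wrist_force": force on the tool from outside, world axes, zero at the start; "moment": the same for the moment, N m; "grip_width": finger opening in m.
Only numpy, scipy, OpenCV 4.12 (cv2) and the standard library are available. Lean on these libraries where they do the work, as an engineer would, in place of code of your own. Each camera call takes 0.05 s, during which the arm holds its last target.

### The job

Turn off the air to the eyelet press: push the loose aluminium cover of the grey valve box by its upright lip, all the way along to the other end of the box, and then push the uncovered handle that ends in a round disc clockwise until it is fully shut, square across its pipe. Only push with the fingers: do not pinch or lift the cover, and leave it lying flat on the box. Leave the two plain handles and the things standing around the box as they are, and finish clear of everything.

Things in the scene. Friction and masses are not known exactly. Their poses are not given: they have to be found in the camera images.
- airbox: Grey open-topped steel valve box, fixed, 162 (its x) x 452 (its y) x 60 mm high outside, 130 x 440 mm inside; origin at the centre of its underside on the bench, z up. Its long axis is y; +y is the end where the cover starts. Ledges 52 mm above the bench along both long sides carry the cover, between guide edges 60 mm high; the end walls are 60 mm high too.
- cover: Loose flat aluminium plate, about 0.3 kg, 146 (x) x 210 (y) x 4 mm, on the box's ledges with 2 mm play each side; origin at the centre of its underside, axes as the box's. It hides the box's +y half at the start and slides along y with a few newtons, until it meets the end wall at the other end (origin then at about y = -115 mm in the box's frame).
- cover_lip (a point): Middle of the top edge of the upright lip on the cover: the lip stands across the middle of the cover, 100 mm long along x, 6 mm thick along y, and rises 24 mm above the plate (top edge 80 mm, plate's top 56 mm above the bench).
- marked (a joint): Angle of the marked handle: 0 = open, pointing along the pipe to the box's -x side; grows as it turns clockwise seen from above; 1.571 = fully shut at its stop, across the pipe and pointing to the box's +y end. Starts nearly open. Stiff: it stays where it is left, about 0.1 N m to turn.
- marked_pivot (a point): On the turning axis of the marked handle, at its top face, 48 mm above the bench: at x = +30 mm in the box's frame, y = +145 or +65 mm (the plain handle beside it has the other place; both are under the cover at the start). The hub here is 20 mm across; valve body and pipe lie below the handle.
- marked_tip (a point): Centre of the top face of the round disc at the end of the marked handle, 50 mm from the turning axis. It is the only steel lever with a round disc (32 mm across, dark dot in the middle); its arm is 12 mm wide. Arm and disc are 14 mm thick, from 34 to 48 mm above the bench; the end is 66 mm from the axis. Under and beside the disc it is free down to the pipe (25 mm above the bench).
- plain_tip (a point): On the top face of the plain handle beside the marked one, 60 mm from its axis: a straight square-ended steel bar 66 x 12 x 14 mm at the same height. To be left as it is.
- spare_tip (a point): The same on the third handle, a plain bar with its axis at x = +30, y = -105 mm in the box's frame, in the half that is uncovered at the start. The cover passes 4 mm above it. To be left as it is.
- dye_jar: Bystander, loose, beyond the box: small amber glass jar with black cap, 44 mm across, 62 mm tall. To be left alone.
- tin: Bystander, loose, beyond the box: low steel can, 54 mm across, 40 mm tall. To be left alone.
- spool: Bystander, loose, beyond the box: wooden thread spool, 40 mm across, 50 mm tall. To be left alone.
- wax: Bystander, loose, on the robot's side of the box: yellow wax block 40 x 60 x 25 mm. To be left alone.
- driver: Bystander, loose, on the robot's side of the box: screwdriver lying down, 160 mm long. To be left alone.
- cup: Bystander, loose, past the box's +y end: white cup, 72 mm across, 75 mm tall. To be left alone.
- slicker: Bystander, loose, past the box's -y end: small turned dark wood edge slicker, 34 mm across, 68 mm tall. To be left alone.

How it is judged:
On the way, in this order (a step that is already met when the one before it is completed fails the run):
1. the cover has been slid to the other end of the box while the marked handle is still open (y of cover_lip in the frame of airbox below -0.085 m and value of joint marked below 0.6 rad), for 0.2 s.
2. the marked handle has been pushed shut (value of joint marked above 1.43 rad), for 0.2 s.
At the end, for the whole second after the job is handed in: The cover lies flat on the box's ledges within 30 mm of the other end (lip more than 85 mm past the box's middle), at rest; the disc-ended handle is within 8 degrees of fully shut; the plain handles have moved less than 20 mm at their tips and the bystanders less than 30 mm (y of cover_lip in the frame of airbox below -0.085 m and z of cover_lip in the frame of airbox between 0.076 and 0.084 m and angle between cover's own z axis and vertical below 0.03 rad and linear speed of cover below 0.01 m/s and value of joint marked above 1.43 rad and velocity of joint marked below 0.05 rad/s and distance of each of plain_tip, spare_tip from where it was at the start of the episode below 0.02 m and distance of each of dye_jar, tin, spool, wax, driver, cup, slicker from where it was at the start of the episode below 0.03 m); the robot touches nothing.
It fails at once if the cover is lifted or tipped off its ledges (lip 12 mm too high, or tilted over 7 degrees) (z of cover_lip in the frame of airbox above 0.092 m or angle between cover's own z axis and vertical above 0.12 rad).
It fails at once if a plain handle is moved (20 mm at its tip) (distance of any of plain_tip, spare_tip from where it was at the start of the episode above 0.02 m).
It fails at once if a bystander is moved over 30 mm, knocked over or lifted over 20 mm (distance of any of dye_jar, tin, spool, wax, driver, cup, slicker from where it was at the start of the episode above 0.03 m or height (world z) of any of dye_jar, tin, spool, wax, cup, slicker above 0.02 m or height (world z) of driver above 0.05 m or angle between any of dye_jar, tin, spool, wax, cup, slicker's own z axis and vertical above 0.5 rad).
It also fails if it takes over 50 s, if anything falls off the work surface, if the arm or the gripper's body presses on something with over 40 N, if the wrist force passes 120 N, or if a joint passes its speed limit or range.

## Working session

There is one attempt and no reset: what is moved stays moved. The work goes in short steps, Python scripts to look and compute and a tool call to move; the robot and the scene stay as the last step left them, time stands still between calls to the robot, and variables do not carry over. Pictures are saved under pics/ and viewed, and the job is handed in when it is done.

Besides the shell and the picture viewer there is one more tool, called as name(argument=value, ...) on one line, values as JSON. move_arm: Moves the arm, as the interface text tells. Its arguments: {"type":"object","properties":{"motion":{"type":"array","items":{"type":"number"}},"force":{"type":"number"}},"required":["motion"]}

```bash
mkdir -p pics; ls; python3 - <<'E'
from station import readout, vision, r
import cv2
print(readout.get_obs(), r.tip_extent)
for n in ("scene","top"):
    s=vision.snapshot(n); cv2.imwrite(f"pics/{n}0.png",s["image"]); print(n,s["vertical_fov"],s["cx"],s["cy"],s["world_from_camera"])
    for k in ["airbox","cover","cover_lip","spare_tip","cup","slicker","dye_jar","tin","spool","wax","driver"]:
        print(k,[(x["confidence"],x["pixel"]) for x in vision.landmark_of(k,s)[:2]])
E
```

```text
pics
{'t': 0.0, 'joint_pos': array([-1.20347781e+00,  4.94221660e-01,  1.34612029e+00,  2.13893023e-06,
        1.30252326e+00, -9.54900618e-02]), 'qvel': array([-9.68108159e-04,  1.08481927e-03, -5.81617123e-04,  1.93105951e-03,
       -6.99901895e-05,  3.85368231e-04]), 'joint_torque': array([ 2.97422142e-03, -8.82162952e+01, -3.83876216e+01,  1.58497219e-04,
        9.92594491e-03, -5.12375925e-05]), 'ee_pos': array([ 0.27892123, -0.55891633,  0.23868   ]), 'tool_rot': array([-0.46295592,  1.9653439 , -1.96279917]), 'wrist_force': array([-0.06641562,  0.16686959,  1.03014243]), 'moment': array([-0.02147547,  0.0474094 , -0.02875621]), 'grip_width': 0.08546996011522295} 0.008
scene 50.83911239883243 287.24984958066614 209.96472123599997 [[ 0.32149642  0.53920473 -0.7783947   1.27984374]
 [ 0.94663724 -0.20277651  0.25051871 -0.21252303]
 [-0.02275929 -0.81739828 -0.5756232   0.61237079]
 [ 0.          0.          0.          1.        ]]
airbox [(0.73, [241.4, 270.0])]
cover [(0.87, [208.5, 314.0])]
cover_lip [(0.94, [199.0, 318.1])]
spare_tip [(0.8, [230.4, 248.3])]
cup [(0.82, [2
[... 161 characters left out ...]
204.2])]
driver [(0.54, [195.6, 296.4])]
top 46.874239345367236 279.1931310956305 208.03184666364368 [[ 0.02753923 -0.99738664  0.06679434  0.46727383]
 [-0.99953331 -0.02659162  0.01503505 -0.00997481]
 [-0.01321958 -0.06717722 -0.99765348  1.21866535]
 [ 0.          0.          0.          1.        ]]
airbox [(0.68, [205.2, 288.6])]
cover [(0.94, [206.7, 243.0])]
cover_lip [(0.63, [205.4, 243.3])]
spare_tip [(0.55, [209.2, 308.6])]
cup [(0.6, [195.5, 165.4]), (0.2, [258.2, 244.8])]
slicker [(0.54, [211.4, 409.4])]
dye_jar [(0.76, [149.0, 240.4])]
tin [(0.76, [148.3, 298.5])]
spool [(0.64, [141.0, 353.8])]
wax [(0.81, [256.9, 338.3])]
driver [(0.85, [259.0, 244.6]), (0.68, [206.1, 286.9])]
```

View pics/scene0.png

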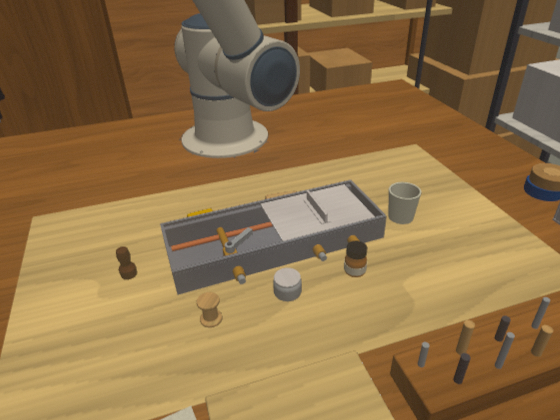

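View pics/top0.png

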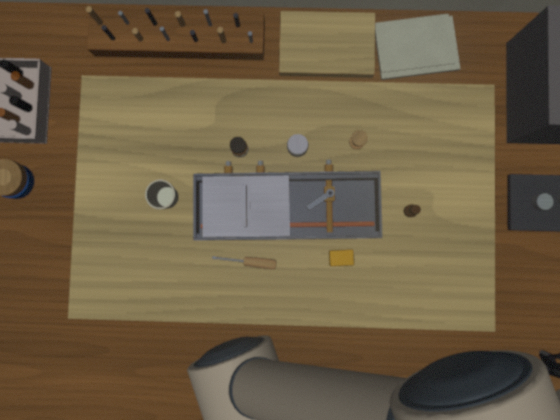

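```bash
cat > h.py <<'E'
import numpy as np, cv2
from station import readout, vision, r
from scipy.spatial.transform import Rotation as R
def ray(s,row,col,z):
    f=210/np.tan(np.radians(s["vertical_fov"]/2)); T=np.array(s["world_from_camera"])
    d=T[:3,:3]@np.array([(col-s["cx"])/f,(row-s["cy"])/f,1]); o=T[:3,3]
    return o+d*(z-o[2])/d[2]
def proj(s,p):
    f=210/np.tan(np.radians(s["vertical_fov"]/2)); T=np.array(s["world_from_camera"])
    c=T[:3,:3].T@(np.array(p)-T[:3,3]); return c[0]/c[2]*f+s["cx"],c[1]/c[2]*f+s["cy"]
def tool():
    o=readout.get_obs(); return o,R.from_rotvec(o["tool_rot"]).as_matrix()
E
python3 - <<'E'
from h import *
s=vision.snapshot("top")
c=s["image"][160:250,180:390]; cv2.imwrite("pics/z.png",cv2.resize(c,None,fx=3.8,fy=3.8,interpolation=cv2.INTER_CUBIC))
print(s["image"].shape)
o,M=tool(); print(M)
for n,(row,col,z) in dict(lip=(205.4,243.3,.08),spare=(209.2,308.6,.048),cup=(195.5,165.4,0),slick=(211.4,409.4,0),jar=(149,240.4,0),tin=(148.3,298.5,0),wax=(256.9,338.3,0),drv=(259,244.6,.01),c1=(174,193,.06),c2=(172,380,.06),c3=(238,381,.06),c4=(240,193,.06)).items(): print(n,ray(s,row,col,z).round(4))
E
```

```text
(420, 560, 3)
[[-8.94811694e-01  2.87443146e-06  4.46443761e-01]
 [-4.46443761e-01  1.04961864e-05 -8.94811694e-01]
 [-7.25803183e-06 -1.00000000e+00 -8.10883836e-06]]
lip [0.5475 0.092  0.08  ]
spare [ 0.5447 -0.0636  0.048 ]
cup [0.573  0.2975 0.    ]
slick [ 0.5491 -0.3188  0.    ]
jar [0.6968 0.1112 0.    ]
tin [ 0.7023 -0.0365  0.    ]
wax [ 0.4304 -0.1427  0.    ]
drv [0.419  0.0907 0.01  ]
c1 [0.6216 0.2178 0.06  ]
c2 [ 0.638  -0.2323  0.06  ]
c3 [ 0.4798 -0.2368  0.06  ]
c4 [0.4627 0.2115 0.06  ]
```

View pics/z.png

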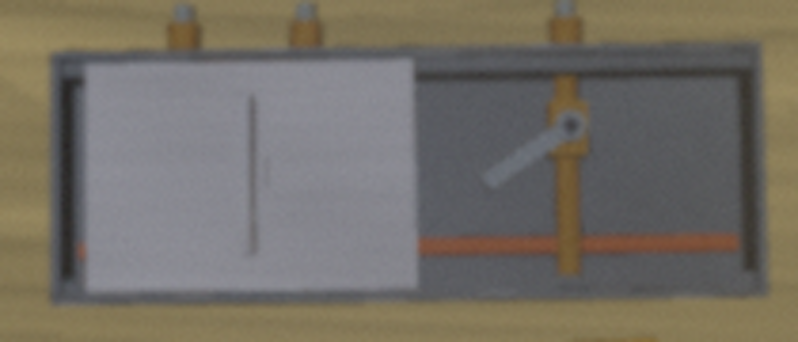

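```bash
python3 - <<'E'
from h import *
from scipy.optimize import least_squares
s=vision.snapshot("top"); import pickle
px=[(193.9,175),(380,171.3),(382.1,236.8),(193.7,239.2)]
loc=[(81,226),(81,-226),(-81,-226),(-81,226)]
W=np.array([ray(s,v,u,.06)[:2] for u,v in px]); L=np.array(loc)/1000
f=lambda q:(L@np.array([[np.cos(q[2]),np.sin(q[2])],[-np.sin(q[2]),np.cos(q[2])]])+q[:2]-W).ravel()
q=least_squares(f,[.55,-.01,.03]); print(q.x,(q.fun*1000).round(1))
s2=vision.snapshot("scene")
for sn,S in (("top",s),("scene",s2)):
  im=S["image"].copy()
  a,b,th=q.x
  for z in (.06,):
    P=[proj(S,(a+np.cos(th)*x/1000-np.sin(th)*y/1000,b+np.sin(th)*x/1000+np.cos(th)*y/1000,z)) for x,y in loc]
    cv2.polylines(im,[np.array(P).round().astype(int)],True,(0,0,255),1)
  c=im[150:250,180:390] if sn=="top" else im[170:290,150:400]
  cv2.imwrite(f"pics/ov_{sn}.png",cv2.resize(c,None,fx=3.2,fy=3.2,interpolation=cv2.INTER_CUBIC))
for S,(rw,cl) in ((s,(205.4,243.3)),(s2,(199,318.1))):
  p=ray(S,rw,cl,.08)[:2]-q.x[:2]; th=q.x[2]; print("lip box",np.cos(th)*p[0]+np.sin(th)*p[1],-np.sin(th)*p[0]+np.cos(th)*p[1])
E
```

```text
[ 0.55160581 -0.01154213  0.04271748] [ 3.6  2.2  2.4 -1.6 -2.4 -1.4 -3.7  0.9]
lip box 0.00029331854739386015 0.10364026672426208
lip box -0.002613065006363071 0.10668712164979359
```

View pics/ov_top.png

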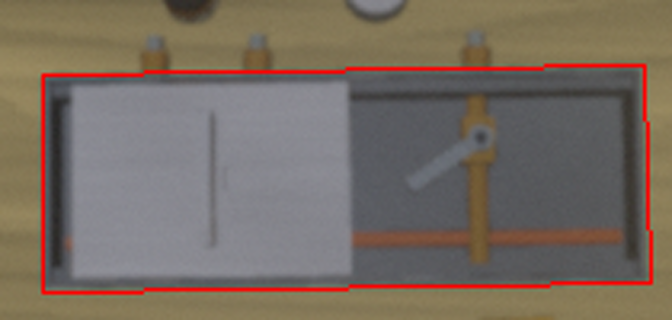

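View pics/ov_scene.png

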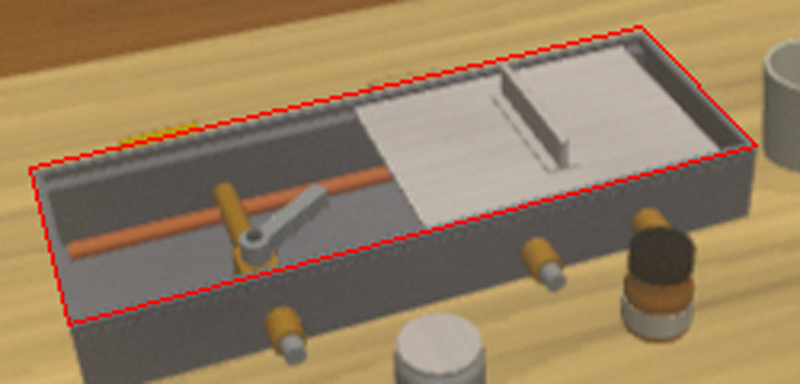

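move_arm(motion=[40,0,0,0,0,-1,0,40,0,0,0,0,-1,0,40,0,0,0,0,-1,0,40,0,0,0,0,-1,0,40,0,0,0,0,-1,0])

```text
t: 1.98
ee_pos: [0.2791, -0.5593, 0.2393]
tool_rot: [-1.103, 1.362, -1.362]
wrist_force: [-0.3, 0.7, -0.6]
grip_width: 0.0401
```

move_arm(motion=[40,0,0,0,0,-1,0,40,0,0,0,0,-0.6,0])

```text
t: 2.22
ee_pos: [0.279, -0.5593, 0.2393]
tool_rot: [-1.246, 1.149, -1.149]
wrist_force: [-0.4, 0.1, 0.1]
grip_width: 0.0399
```

move_arm(motion=[40,-1,0,0.44,0,0,0,40,-1,0,0.44,0,0,0,40,-1,0,0.44,0,0,0,40,-1,0,0.44,0,0,0,40,-1,0,0.44,0,0,0])

```text
t: 2.85
ee_pos: [0.3161, -0.4517, 0.2392]
tool_rot: [-1.247, 1.149, -1.15]
wrist_force: [0.1, 0.2, 0.4]
grip_width: 0.0403
```

move_arm(motion=[40,-1,0,0.44,0,0,0,40,-1,0,0.44,0,0,0,40,-1,0,0.44,0,0,0,40,-1,0,0.44,0,0,0,40,-1,0,0.44,0,0,0])

```text
t: 3.48
ee_pos: [0.3543, -0.3409, 0.2394]
tool_rot: [-1.247, 1.148, -1.15]
wrist_force: [0.2, 0.4, 1.6]
grip_width: 0.0398
```

move_arm(motion=[40,-1,0,0.44,0,0,0,40,-1,0,0.44,0,0,0,40,-1,0,0.44,0,0,0,40,-1,0,0.44,0,0,0,40,-1,0,0.44,0,0,0])

```text
t: 4.1
ee_pos: [0.3915, -0.2303, 0.2394]
tool_rot: [-1.247, 1.147, -1.15]
wrist_force: [0.0, -1.1, -0.5]
grip_width: 0.0399
```

move_arm(motion=[40,-1,0,0.44,0,0,0,40,-1,0,0.44,0,0,0,40,-1,0,0.44,0,0,0,40,-1,0,0.44,0,0,0,40,-1,0,0.44,0,0,0])

```text
t: 4.72
ee_pos: [0.4278, -0.1197, 0.2395]
tool_rot: [-1.247, 1.146, -1.151]
wrist_force: [0.7, -0.0, -0.4]
grip_width: 0.0399
```

move_arm(motion=[40,-1,0,0.44,0,0,0,40,-1,0,0.44,0,0,0,40,-1,0,0.44,0,0,0,40,-1,0,0.44,0,0,0,40,-1,0,0.44,0,0,0])

```text
t: 5.35
ee_pos: [0.4631, -0.0092, 0.2396]
tool_rot: [-1.247, 1.145, -1.151]
wrist_force: [0.6, 0.2, 0.0]
grip_width: 0.0399
```

move_arm(motion=[40,-1,0,0.44,0,0,0,40,-1,0,0.44,0,0,0,40,-1,0,0.44,0,0,0,40,-1,0,0.44,0,0,0,40,-1,0,0.44,0,0,0])

```text
t: 5.98
ee_pos: [0.4975, 0.1012, 0.2396]
tool_rot: [-1.246, 1.144, -1.151]
wrist_force: [0.9, -0.7, 0.3]
grip_width: 0.0398
```

```bash
cat >> h.py <<'E'
B=np.array([.5516,-.0115]); TH=.0427
def tobox(p):
    d=np.array(p[:2])-B; c,s_=np.cos(TH),np.sin(TH); return np.array([c*d[0]+s_*d[1],-s_*d[0]+c*d[1]])
def rel():
    o,M=tool(); print("t",o["t"],"box xy",tobox(o["ee_pos"]).round(4),"z",o["ee_pos"][2].round(4),"F",o["wrist_force"].round(1))
    print("yaw err deg",np.degrees(np.arctan2(M[1,2],M[0,2])-TH).round(2),"tilt",M[:,1].round(3)); return o,M
def goal(x,y,z):
    o,M=tool(); c,s_=np.cos(TH),np.sin(TH)
    w=np.array([B[0]+c*x-s_*y,B[1]+s_*x+c*y,z]); print("rows(tool units)",(M.T@(w-o["ee_pos"])/.02).round(2))
E
python3 -c "
from h import *
rel(); goal(0,.143,.072)"
```

```text
t 5.975 box xy [-0.0492  0.1149] z 0.2396 F [ 0.9 -0.7  0.3]
yaw err deg 2.31 tilt [ 0.004 -0.002 -1.   ]
rows(tool units) [-1.33  8.39  2.49]
```

move_arm(motion=[40,-0.5,0,0.9,0,0.23,0,40,-0.5,0,0.9,0,0,0,40,-0.33,0.5,0.7,0,0,0,40,0,1,0,0,0,0,40,0,1,0,0,0,0])

```text
t: 6.6
ee_pos: [0.5466, 0.1359, 0.1882]
tool_rot: [-1.227, 1.171, -1.181]
wrist_force: [-0.8, -0.0, 0.0]
grip_width: 0.0401
```

move_arm(motion=[40,0,1,0,0,0,0,40,0,1,0,0,0,0,40,0,1,0,0,0,0,40,0,0.5,0,0,0,0,40,0,0,0,0,0,0])

```text
t: 7.22
ee_pos: [0.5442, 0.1367, 0.1121]
tool_rot: [-1.231, 1.175, -1.179]
wrist_force: [0.3, 0.7, 1.3]
grip_width: 0.0401
```

```bash
python3 -c "
from h import *
rel(); goal(0,.143,.072)
s=vision.snapshot('scene'); c=s['image'][100:300,150:450]; cv2.imwrite('pics/a1.png',cv2.resize(c,None,fx=2.6,fy=2.6))"
```

```text
t 7.225 box xy [-0.0011  0.1484] z 0.1121 F [0.3 0.7 1.3]
yaw err deg 0.09 tilt [ 0.001 -0.003 -1.   ]
rows(tool units) [0.26 2.01 0.05]
```

View pics/a1.png

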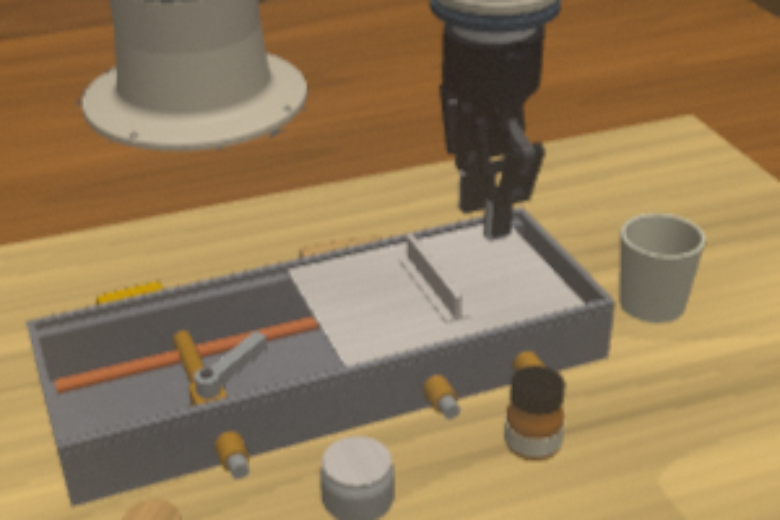

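The fingers hang above the plate on the +y side of the lip, with a gap to it. I'll lower them now.

move_arm(motion=[40,0,0.8,0,0,0,0,40,0,0.7,0,0,0,0,40,0,0.4,0,0,0,0,40,0,0,0,0,0,0])

```text
t: 7.78
ee_pos: [0.5451, 0.1367, 0.0727]
tool_rot: [-1.229, 1.173, -1.18]
wrist_force: [0.9, -0.6, 0.8]
grip_width: 0.0402
```

```bash
python3 -c "
from h import *
rel(); goal(0,.143,.070)
s=vision.snapshot('scene'); c=s['image'][130:260,220:420]; cv2.imwrite('pics/a2.png',cv2.resize(c,None,fx=3.8,fy=3.8))"
```

```text
t 7.775 box xy [-0.0002  0.1483] z 0.0727 F [ 0.9 -0.6  0.8]
yaw err deg 0.08 tilt [ 0.003 -0.002 -1.   ]
rows(tool units) [0.27 0.14 0.01]
```

View pics/a2.png

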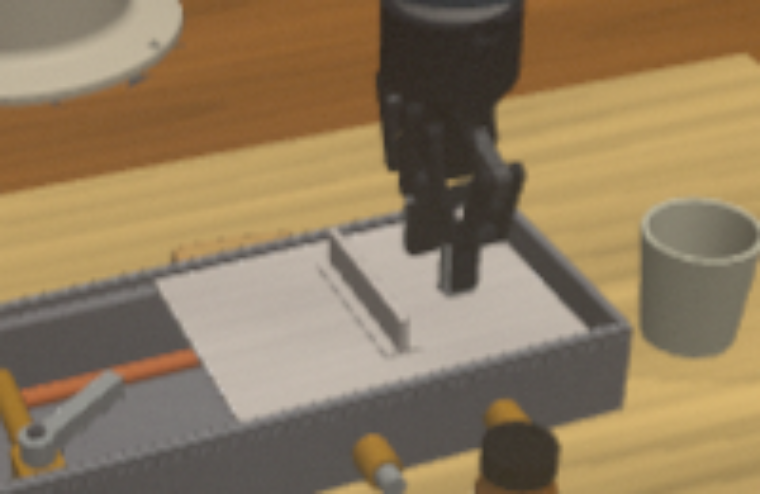

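move_arm(motion=[40,0.5,0,0,0,0,0,40,0.5,0,0,0,0,0,40,0.4,0,0,0,0,0,40,0.4,0,0,0,0,0,40,0.4,0,0,0,0,0])

```text
t: 8.45
ee_pos: [0.548, 0.0897, 0.0743]
tool_rot: [-1.227, 1.172, -1.181]
wrist_force: [-0.9, 1.0, -0.6]
grip_width: 0.04
```

move_arm(motion=[40,0.5,0,0,0,0,0,40,0.5,0,0,0,0,0,40,0.5,0,0,0,0,0,40,0.5,0,0,0,0,0,40,0.5,0,0,0,0,0])

```text
t: 9.07
ee_pos: [0.5502, 0.0362, 0.0743]
tool_rot: [-1.227, 1.172, -1.181]
wrist_force: [0.4, 1.1, -0.4]
grip_width: 0.0399
```

```bash
python3 -c "
from h import *
rel(); goal(0,-.094,.071)
s=vision.snapshot('scene'); c=s['image'][130:280,180:400]; cv2.imwrite('pics/a3.png',cv2.resize(c,None,fx=3.5,fy=3.5))"
```

```text
t 9.075 box xy [0.0007 0.0477] z 0.0743 F [ 0.4  1.1 -0.4]
yaw err deg 0.08 tilt [ 0.005 -0.002 -1.   ]
rows(tool units) [ 7.09  0.18 -0.04]
```

View pics/a3.png

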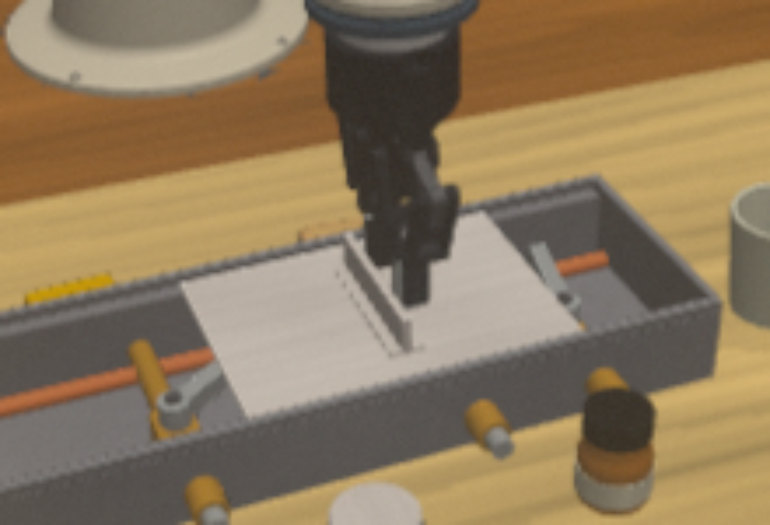

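The cover slides along flat. The handle at y = +145 looks plain, so the marked one should be at +65. I'll keep pushing.

move_arm(motion=[40,0.5,0.05,0,0,0,0,40,0.5,0.05,0,0,0,0,40,0.5,0,0,0,0,0,40,0.5,0,0,0,0,0,40,0.5,0,0,0,0,0])

```text
t: 9.75
ee_pos: [0.5527, -0.0177, 0.0724]
tool_rot: [-1.227, 1.171, -1.181]
wrist_force: [0.8, 1.6, 0.5]
grip_width: 0.04
```

move_arm(motion=[40,0.5,0.05,0,0,0,0,40,0.5,0.05,0,0,0,0,40,0.5,0,0,0,0,0,40,0.5,0,0,0,0,0,40,0.4,0,0,0,0,0])

```text
t: 10.38
ee_pos: [0.5549, -0.0693, 0.0704]
tool_rot: [-1.227, 1.172, -1.181]
wrist_force: [-0.8, 1.3, 1.1]
grip_width: 0.0399
```

```bash
python3 -c "
from h import *
rel(); goal(0,-.096,.071)
s=vision.snapshot('scene'); c=s['image'][130:280,150:400]; cv2.imwrite('pics/a4.png',cv2.resize(c,None,fx=3.2,fy=3.2))
for k in ['cover_lip']: print([(x['confidence'],tobox(ray(s,*x['pixel'],.08))) for x in vision.landmark_of(k,s)])
"
```

```text
t 10.375 box xy [ 0.0009 -0.0579] z 0.0704 F [-0.8  1.3  1.1]
yaw err deg 0.07 tilt [ 0.005 -0.002 -1.   ]
rows(tool units) [ 1.91 -0.03 -0.05]
[(0.97, array([ 0.00142711, -0.07433025]))]
```

View pics/a4.png

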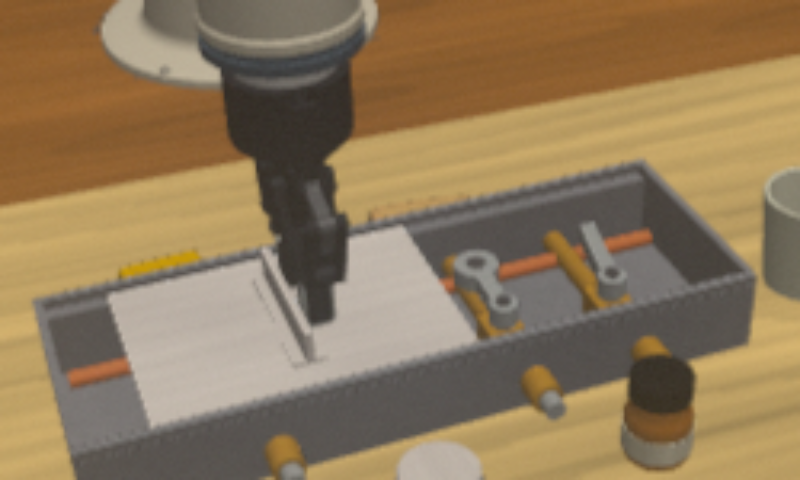

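The marked disc-ended handle is now uncovered at about (480,265) in this zoom, still open. The lip is at y ≈ −0.074 in the box frame. About 38 mm of push remains.

move_arm(motion=[40,0.5,0,0,0,0,0,40,0.4,0,0,0,0,0,40,0.4,0,0,0,0,0,40,0.3,0,0,0,0,0,40,0.2,0,0,0,0,0])

```text
t: 11.1
ee_pos: [0.5566, -0.1075, 0.0704]
tool_rot: [-1.227, 1.172, -1.181]
wrist_force: [-0.3, 1.5, -0.2]
grip_width: 0.0404
```

```bash
python3 -c "
from h import *
rel(); goal(0,-.096,.071)
s=vision.snapshot('scene')
for k in ['cover_lip']: print([(x['confidence'],tobox(ray(s,*x['pixel'],.08))) for x in vision.landmark_of(k,s)])
"
```

```text
t 11.1 box xy [ 0.0009 -0.0961] z 0.0704 F [-0.3  1.5 -0.2]
yaw err deg 0.07 tilt [ 0.005 -0.002 -1.   ]
rows(tool units) [-0.01 -0.03 -0.04]
[(0.78, array([ 0.0067899 , -0.11106999]))]
```

move_arm(motion=[40,-0.3,0,0,0,0,0,40,-0.4,0,0,0,0,0,40,-0.1,-1,0,0,0,0,40,0,-1,0,0,0,0,0,0,-1,0,0,0,0])

```text
t: 11.82
ee_pos: [0.5543, -0.0876, 0.1305]
tool_rot: [-1.23, 1.174, -1.178]
wrist_force: [-0.1, 0.5, -0.2]
grip_width: 0.023
```

```bash
python3 -c "
from h import *
rel()
for n in ('scene','top'):
  s=vision.snapshot(n)
  for k,z in (('cover_lip',.08),('marked_pivot',.048),('marked_tip',.048),('plain_tip',.048),('spare_tip',.048)): print(k,[(x['confidence'],tobox(ray(s,*x['pixel'],z)).round(4)) for x in vision.landmark_of(k,s)[:2]])
  c=s['image'][130:280,180:400]; cv2.imwrite('pics/b_%s.png'%n,cv2.resize(c,None,fx=3.5,fy=3.5))
"
```

```text
t 11.825 box xy [-0.0005 -0.0762] z 0.1305 F [-0.1  0.5 -0.2]
yaw err deg 0.16 tilt [ 0.002 -0.001 -1.   ]
cover_lip [(0.68, array([-0.0099, -0.1054]))]
marked_pivot [(0.76, array([0.0372, 0.0639]))]
marked_tip [(0.61, array([-0.0104,  0.0639]))]
plain_tip [(0.49, array([-0.0195,  0.1496]))]
spare_tip []
cover_lip []
marked_pivot [(0.7, array([0.0362, 0.072 ])), (0.38, array([0.0289, 0.2935]))]
marked_tip [(0.6, array([-0.0179,  0.0641]))]
plain_tip [(0.63, array([-0.0227,  0.1615]))]
spare_tip []
```

View pics/b_scene.png

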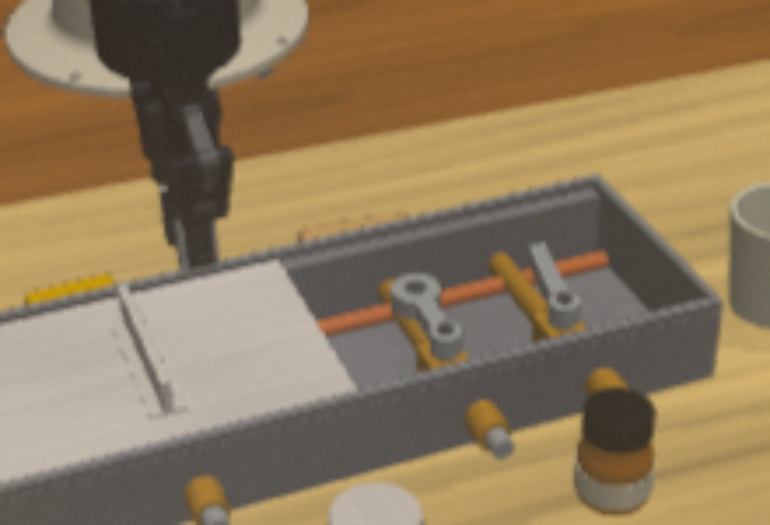

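View pics/b_top.png

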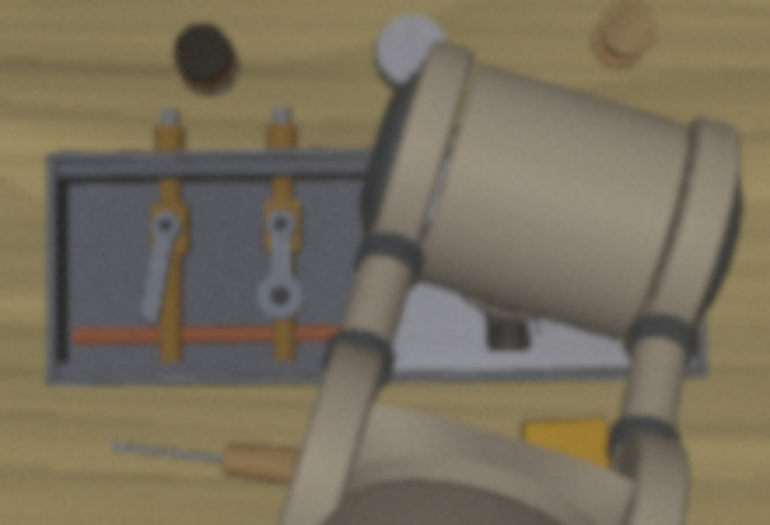

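move_arm(motion=[0,-0.9,0,-0.2,0,0,0,0,-0.9,0,-0.2,0,0,0,0,-0.9,0,-0.2,0,0,0,0,-0.9,0,-0.2,0,0,0,0,-0.8,0,-0.2,0,0,0])

```text
t: 13.05
ee_pos: [0.5286, 0.0043, 0.1293]
tool_rot: [-1.229, 1.175, -1.178]
wrist_force: [0.2, -1.2, -0.1]
grip_width: -0.0002
```

```bash
python3 -c "
from h import *
rel(); goal(-.020,.030,.042)
s=vision.snapshot('top')
for n,v,u in (('hub',193.4,260),('disc',214.3,260)): print(n,tobox(ray(s,v,u,.048)).round(4))
print(vision.landmark_of('marked_tip',s))
"
```

```text
t 13.05 box xy [-0.0223  0.0168] z 0.1293 F [ 0.2 -1.2 -0.1]
yaw err deg 0.09 tilt [ 0.002 -0.001 -1.   ]
rows(tool units) [-0.67  4.36  0.11]
hub [0.0312 0.0655]
disc [-0.0196  0.0661]
[]
```

move_arm(motion=[0,-0.5,0.9,0.1,0,0,0,0,0,0.9,0,0,0,0,0,0,0.9,0,0,0,0,0,0,0.7,0,0,0,0,0,0,0.5,0,0,0,0])

```text
t: 13.78
ee_pos: [0.5318, 0.0151, 0.05]
tool_rot: [-1.228, 1.171, -1.179]
wrist_force: [-0.1, 1.1, -0.3]
grip_width: 0.0002
```

```bash
python3 -c "
from h import *
rel(); goal(-.020,.028,.042)
s=vision.snapshot('scene'); c=s['image'][130:280,180:400]; cv2.imwrite('pics/c1.png',cv2.resize(c,None,fx=3.5,fy=3.5))
"
```

```text
t 13.775 box xy [-0.0187  0.0274] z 0.05 F [-0.1  1.1 -0.3]
yaw err deg 0.2 tilt [ 0.005 -0.002 -1.   ]
rows(tool units) [-0.03  0.4  -0.07]
```

View pics/c1.png

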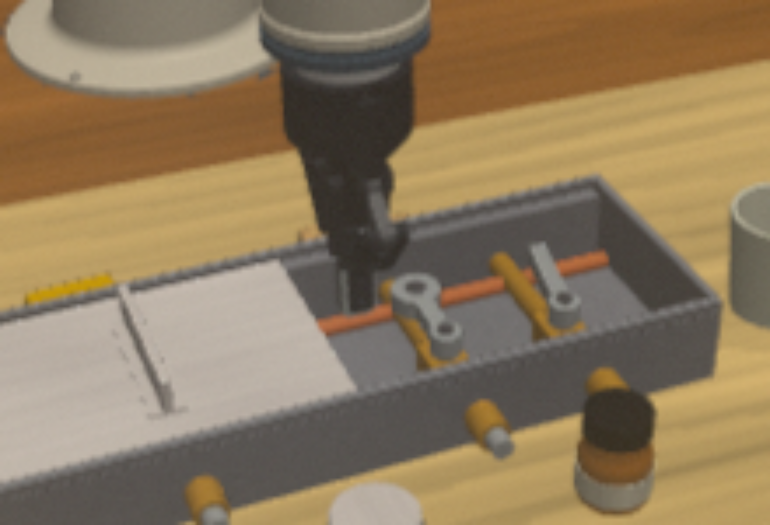

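The finger sits beside the disc on its −y side. I'll lower it the last 8 mm and start pushing.

move_arm(motion=[0,0,0.4,-0.1,0,0,0,0,-0.3,0,0,0,0,0,0,-0.3,0,-0.1,0,0,0,0,-0.35,0,-0.15,0,0,0,0,-0.35,0,-0.15,0,0,0])

```text
t: 14.45
ee_pos: [0.5207, 0.0418, 0.0415]
tool_rot: [-1.227, 1.17, -1.18]
wrist_force: [0.9, -2.1, -0.5]
grip_width: -0.0
```

```bash
python3 -c "
from h import *
rel(); goal(-.0285,.0666,.042); goal(-.027,.0813,.042)
"
```

```text
t 14.45 box xy [-0.0286  0.0546] z 0.0415 F [ 0.9 -2.1 -0.5]
yaw err deg 0.18 tilt [ 0.006 -0.002 -1.   ]
rows(tool units) [-0.6  -0.03  0.01]
rows(tool units) [-1.34 -0.03  0.09]
```

move_arm(motion=[0,-0.3,0,0,0,0,0,0,-0.3,0,0,0,0,0,0,-0.35,0,0.05,0,0,0,0,-0.35,0,0.05,0,0,0])

```text
t: 14.95
ee_pos: [0.5212, 0.0698, 0.0417]
tool_rot: [-1.228, 1.169, -1.18]
wrist_force: [-0.4, -3.1, -0.5]
grip_width: 0.0002
```

```bash
python3 -c "
from h import *
rel(); goal(-.0214,.0948,.042); goal(-.0124,.105,.042); goal(-.0005,.110,.042)
s=vision.snapshot('scene'); c=s['image'][130:280,180:400]; cv2.imwrite('pics/c2.png',cv2.resize(c,None,fx=3.5,fy=3.5))
s=vision.snapshot('top'); c=s['image'][130:280,180:400]; cv2.imwrite('pics/c3.png',cv2.resize(c,None,fx=3.5,fy=3.5))
"
```

```text
t 14.95 box xy [-0.0269  0.0825] z 0.0417 F [-0.4 -3.1 -0.5]
yaw err deg 0.2 tilt [ 0.006 -0.002 -1.   ]
rows(tool units) [-0.61 -0.01  0.28]
rows(tool units) [-1.12 -0.01  0.73]
rows(tool units) [-1.37 -0.01  1.32]
```

View pics/c2.png

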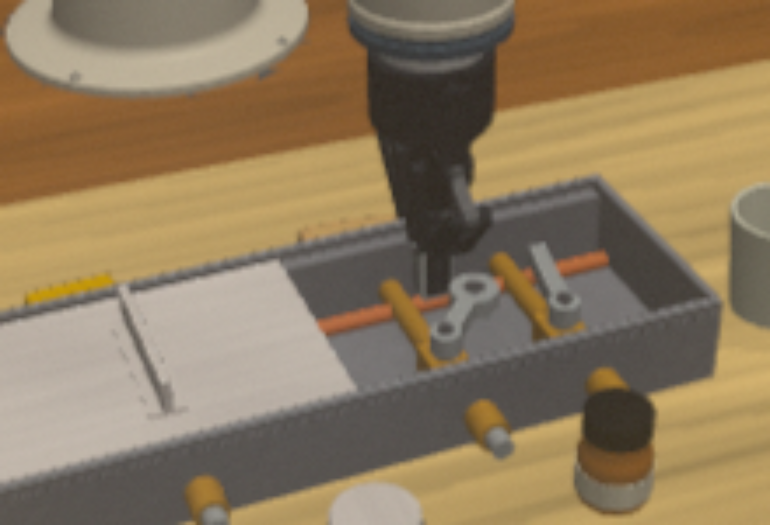

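View pics/c3.png

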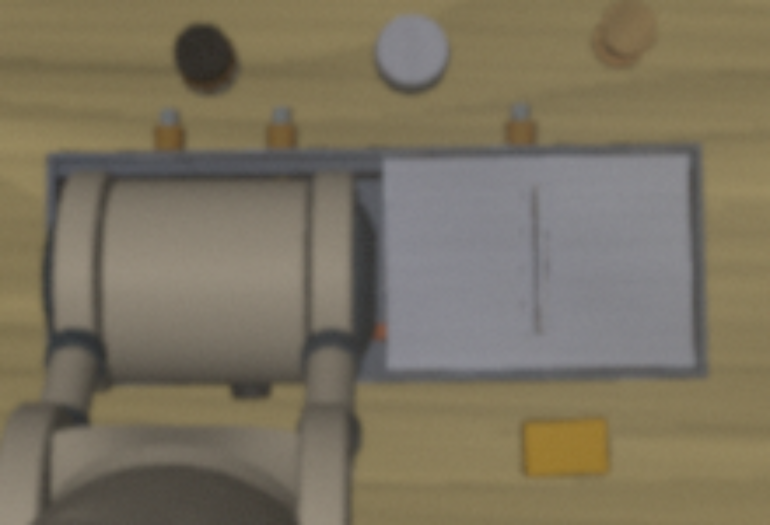

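The handle is roughly half turned, and the cover lies flat and straight at the far end. I'll continue along the arc.

move_arm(motion=[0,-0.3,0,0.15,0,0,0,0,-0.3,0,0.15,0,0,0,0,-0.25,0,0.2,0,0,0,0,-0.25,0,0.25,0,0,0,0,-0.1,0,0.3,0,0,0])

```text
t: 15.68
ee_pos: [0.5409, 0.0968, 0.0414]
tool_rot: [-1.23, 1.171, -1.178]
wrist_force: [-3.8, 2.1, 0.2]
grip_width: -0.0001
```

```bash
python3 -c "
from h import *
rel(); goal(-.0005,.110,.042)
s=vision.snapshot('scene'); c=s['image'][130:280,180:400]; cv2.imwrite('pics/c4.png',cv2.resize(c,None,fx=3.5,fy=3.5))
"
```

```text
t 15.675 box xy [-0.0061  0.1087] z 0.0414 F [-3.8  2.1  0.2]
yaw err deg 0.22 tilt [ 0.004 -0.002 -1.   ]
rows(tool units) [-0.07 -0.03  0.28]
```

View pics/c4.png

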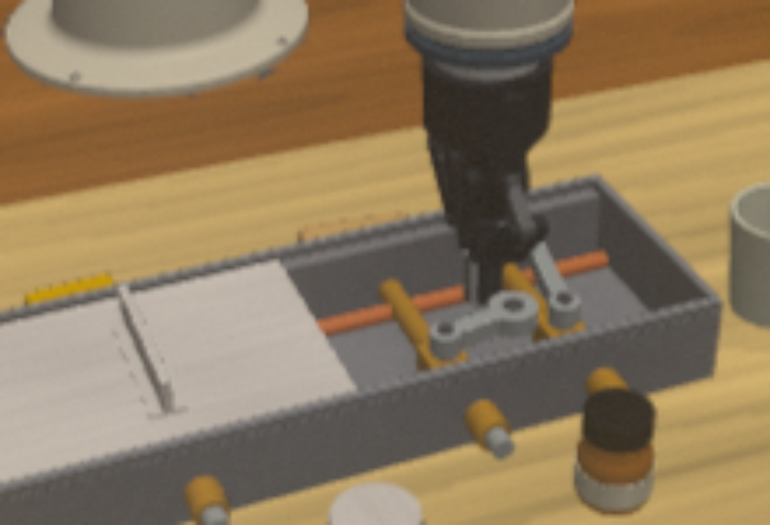

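move_arm(motion=[0,0,0,0.2,0,0,0,0,0,0,0.2,0,0,0])

```text
t: 15.98
ee_pos: [0.5498, 0.0975, 0.0413]
tool_rot: [-1.229, 1.172, -1.178]
wrist_force: [-4.0, -0.0, 0.4]
grip_width: -0.0003
```

```bash
python3 -c "
from h import *
rel()"
```

```text
t 15.975 box xy [0.0028 0.109 ] z 0.0413 F [-4.  -0.   0.4]
yaw err deg 0.22 tilt [ 0.003 -0.001 -1.   ]
```

move_arm(motion=[0,0,0,0.15,0,0,0])

```text
t: 16.1
ee_pos: [0.5508, 0.0975, 0.0409]
tool_rot: [-1.233, 1.175, -1.176]
wrist_force: [-18.6, 2.0, 6.5]
grip_width: 0.0004
```

move_arm(motion=[0,0,0,0.15,0,0,0])

```text
t: 16.23
ee_pos: [0.5509, 0.0974, 0.0404]
tool_rot: [-1.237, 1.179, -1.173]
wrist_force: [-20.3, -6.9, 5.6]
grip_width: -0.0
```

At the stop: the force rose to about 20 N with no further motion. I'll hold briefly, back off in −x, then rise.

move_arm(motion=[0,0,0,0.05,0,0,0,0,0,0,-0.5,0,0,0,0,0,0,-0.5,0,0,0,0,0,-0.5,0,0,0,0,0,0,-1,0,0,0,0])

```text
t: 16.85
ee_pos: [0.5302, 0.0957, 0.0712]
tool_rot: [-1.239, 1.181, -1.173]
wrist_force: [-0.0, -0.5, 0.3]
grip_width: -0.0002
```

move_arm(motion=[0,0,-1,0,0,0,0,0,0,-1,0,0,0,0,0,0,-1,0,0,0,0,0,0,-1,0,0,0,0,0,0,-1,0,0,0,0])

```text
t: 17.48
ee_pos: [0.5333, 0.096, 0.1788]
tool_rot: [-1.234, 1.176, -1.176]
wrist_force: [-0.1, 0.6, 0.8]
grip_width: 0.0
```

move_arm(motion=[0,1,-0.5,-0.6,0,0,0,0,1,-0.5,-0.6,0,0,0,0,1,0,-0.6,0,0,0,0,1,0,-0.6,0,0,0,0,1,0,-0.6,0,0,0])

```text
t: 18.1
ee_pos: [0.4762, -0.0115, 0.2036]
tool_rot: [-1.231, 1.17, -1.178]
wrist_force: [0.2, 0.1, -0.3]
grip_width: -0.0
```

move_arm(motion=[0,1,0,-0.2,0,0,0,0,1,0,-0.2,0,0,0,0,1,0,-0.2,0,0,0,0,1,0,-0.2,0,0,0,0,1,0,-0.2,0,0,0])

```text
t: 18.73
ee_pos: [0.456, -0.1187, 0.2056]
tool_rot: [-1.23, 1.17, -1.181]
wrist_force: [1.0, 0.1, 1.3]
grip_width: -0.0002
```

```bash
python3 -c "
from h import *
rel()
for n in ('scene','top'):
  s=vision.snapshot(n)
  for k,z in (('cover_lip',.08),('marked_pivot',.048),('marked_tip',.048),('plain_tip',.048)): print(k,[(x['confidence'],tobox(ray(s,*x['pixel'],z)).round(4)) for x in vision.landmark_of(k,s)[:2]])
  c=s['image'][120:330,100:420]; cv2.imwrite('pics/d_%s.png'%n,cv2.resize(c,None,fx=2.5,fy=2.5))
"
```

```text
t 18.725 box xy [-0.1    -0.1031] z 0.2056 F [1.  0.1 1.3]
yaw err deg 0.17 tilt [ 0.005 -0.004 -1.   ]
cover_lip [(0.37, array([-0.0218, -0.1458]))]
marked_pivot [(0.6, array([0.0324, 0.0614]))]
marked_tip [(0.88, array([0.0374, 0.1116]))]
plain_tip [(0.75, array([-0.0217,  0.1517])), (0.5, array([0.086 , 0.2624]))]
cover_lip [(0.96, array([-0.0109, -0.1085]))]
marked_pivot [(0.7, array([0.0313, 0.0686]))]
marked_tip [(0.83, array([0.0299, 0.117 ]))]
plain_tip [(0.56, array([-0.0242,  0.1554]))]
```

View pics/d_scene.png

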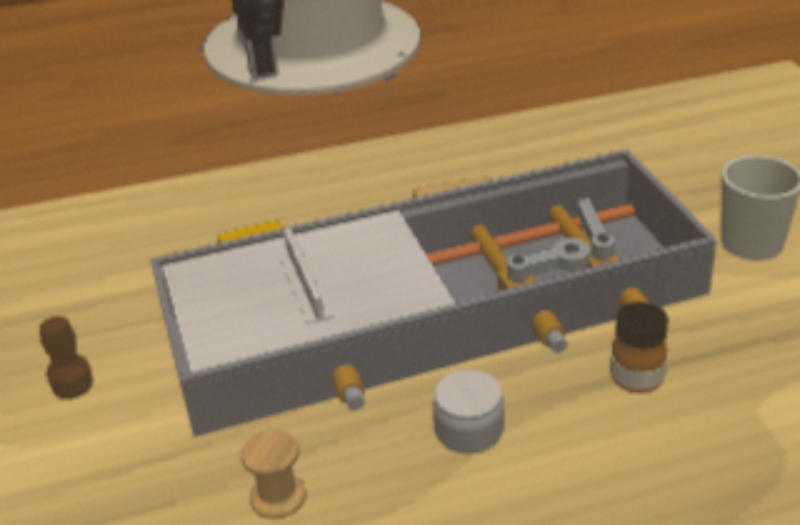

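View pics/d_top.png

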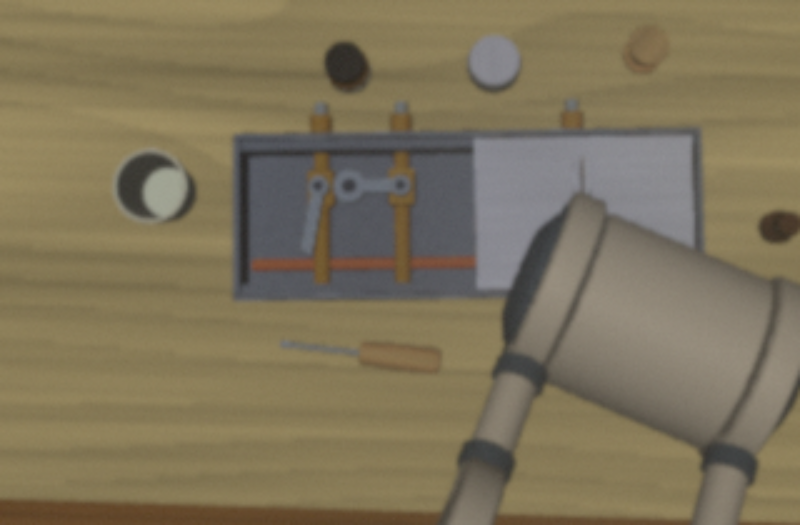

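Both pictures show the disc-ended handle square across its pipe, the cover flat at the far end, the plain handle in place and the bystanders upright. I'll let the arm settle, then hand in.

move_arm(motion=[0,0,0,0,0,0,0,0,0,0,0,0,0,0])

```text
t: 19.48
ee_pos: [0.457, -0.1166, 0.2053]
tool_rot: [-1.231, 1.169, -1.179]
wrist_force: [-0.3, -0.9, 0.2]
grip_width: -0.0009
```

```bash
python3 -c "
from h import *
rel(); print(r.finish_job())"
```

```text
t 19.475 box xy [-0.0989 -0.101 ] z 0.2053 F [-0.3 -0.9  0.2]
yaw err deg 0.27 tilt [ 0.005 -0.004 -1.   ]
the job is handed in; nothing more can be done
None
```

The job is handed in at about 19.5 s, with the air valve shut. I pushed the cover by its lip with both fingertips to the far end of the box. Then, with the fingers closed, I pushed the disc-ended handle clockwise until it met its stop, where the force rose to about 20 N with no further motion.

**Last checks**
- **Cover:** it lies flat, with the lip at y ≈ −0.11 m in the box frame.
- **Marked handle:** it points to the box's +y end, with the tip measured at (0.030, 0.117) m and the pivot at (0.031, 0.069) m in the top view. That is within about 2° of square across the pipe.
- **Bystanders and plain handle:** the plain handle beside the marked one is unchanged within measuring error. The bystanders look upright and in place, though the wax block only showed in part at the end.
- **Robot:** the arm stands clear at 0.2 m height, with no contact force.

**Disagreements and gaps**
- **Lip reading:** one low-confidence reading from the scene camera (0.37) put the lip at −0.146 m. That is past the end wall, so it cannot be right; it disagrees with the picture and with the top view's −0.109 m.
- **Spare handle:** it is hidden under the cover at the end, so I could not check it by eye. Only the cover passed over it.

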